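Jog the inspection camera with the right joystick remote

ROBOT

A 6-joint arm with a two-finger parallel gripper is mounted at the origin on a cart in front of the work surface, level with it; the furniture and walls round the work are solid. World frame = base frame: x ahead of the robot, y to its left, z up, the work surface at z = 0. Lengths are in m, angles in rad, forces in N, time in s.
With the tool pointing down it reaches from about 0.3 to 0.875 m from the base axis. Payload 6.4 kg.
Tool frame: the origin (TCP) lies between the finger pads; the fingertips stand ctrl.tip_extent ahead of it and the grasp point (between the pads) is the TCP (ctrl.tip_extent is the distance from the TCP to the fingertips, in m); z points along the fingers, y is the line along which they close (so a half turn about z gives the same grasp; the last joint's range is limited). The gripper opens to 85 mm and grips with 20 to 120 N. Pads are 22 mm wide; open, the fingers measure 114 mm over their backs; the gripper's body (76 mm by 85 mm) begins 54 mm behind the grasp point. The pads swing forward as they close: fully open they stand 13 mm farther back than shut.
Start: joints at [-1.555, 0.181, 1.607, -0, 1.354, -0.206], TCP at [0.127, -0.561, 0.25] pointing down, gripper open.
Joint ranges: [-2.99, 2.99], [-0.89, 2.07], [0.3, 2.58], [-1.14, 4.28], [0, 2.63], [-3.12, 3.12]. Speed limits (rad/s): [2.57, 2.57, 3.01, 3.14, 3.14, 3.14].

INTERFACE

Orientations are given as a unit quaternion [w, x, y, z].
In Python, from bench import ctrl gives the robot as it stands.
- The arm moves only by the tool send_rows, never from a script. Its arguments are lists of equal length, an entry for each row: "dr": the turn, a rotation vector about the tool's x, y, z in units of 6 degrees (1.0 is 6 degrees), a list of three; "xyz": the shift along the tool's x, y, z in cm, a list of three; "jaw": the opening in per cent of the stroke, from 0 (shut) to 100 (fully open). In form: {"dr": [[wx, wy, wz], ...], "xyz": [[dx, dy, dz], ...], "jaw": [jaw, ...]}. A call has exactly 8 rows; each row is the pose to reach, as a shift and turn from the pose commanded when the call began, along the tool's axes at that moment; what a row does not reach only later rows make up. A row lasts 1/8 s, in which the tool goes at most 62.5 mm and 10.7 degrees, less where a joint would pass 70% of its speed; a pose out of reach is approached as far as the arm can. A call with a gripper value outside its range is refused whole. The fingers move at their own pace and stop on an object; the grip force is fixed at half the most. Time passes only in rows, so rows that repeat a pose let the fingers close, or fill a call up. It gives the time, the measured TCP pose, the force, the opening and the grip force at its end, in the units of the state.
- ctrl.get_obs(): the state, without advancing time (a new reading comes with each control period).
- ctrl.camera(name): name is "scene" or "top" or "wrist"; returns the picture (384x512x3 uint8, red, green, blue); there is no depth.
- ctrl.calibration(name): a dict with "camera_matrix" (3x3 intrinsics, pixels), "world_from_camera" (4x4, takes a point from camera to world coordinates). Camera axes: x right, y up, looking along -z (the intrinsics and any distortion apply to the point x, -y, -z); pixel columns grow to the right and rows downward; lengths in m; the calibration is good to about 2 mm. A picture is of the moment at which its call begins: read the wrist's pose just before it. calibration takes no time and is no camera call; for the wrist camera it gives the pose at the moment of the call.
- ctrl.hand_in(): hands the job in; it is judged then, once.
The state is a dict: "time_s": time; "q": joint angles; "dq": joint speeds; "joint_efforts": joint torques, N m; "eef_pos": TCP position; "eef_rot": TCP orientation; "wrist_force": force on the tool from outside, world axes, zero at the start; "torque": the same for the moment, N m; "opening": opening from 0.0 (shut) to 1.0 (fully open); "grasp_force": force on a finger pad.
Only numpy, scipy, OpenCV 4.12 (cv2) and the standard library are available. Lean on these libraries where they do the work, as an engineer would, in place of code of your own. Each camera call takes 0.05 s, during which the arm holds its last target. There are 200 camera calls.

TASK

Two joystick remotes stand on the bench; the one with the yellow ball drives the inspection camera. Tilt its stick all the way, straight towards the large green dot on that same remote, hold it there for two seconds, then let go so that it springs back upright. Do not tilt that stick in any other direction, and leave the blue stick alone.

Things in the scene. Friction and masses are not known exactly. Their poses are not given: they have to be found in the camera images.
- yellow_remote: Grey remote case, black face, 124x100 mm, 46 high, fixed to the bench. Origin at its centre on the bench, below the stick's pivot, z up; long side along x. A large green dot, 20 mm across, lies on the face 46 mm from the stick along +x; small white dots mark the other sides. Pivot 40 mm above the bench; stick tilts any way, firm stops at 0.40 rad along x and y, springs upright.
- yellow_ball (a point): Centre of the yellow ball, 32 mm in diameter, atop this remote's steel stick (10 mm thick; a 16 mm collar just under the ball). 85 mm from the pivot, so 125 mm above the bench when upright; fully tilted it moves 33 mm sideways and sinks 7 mm, against a spring force of about 3 N. z points up along the stick; moves with it.
- blue_remote: The other remote, alike in every way, also with a green dot on its own +x side, but with a blue ball: a bystander, fixed to the bench. Origin on the bench below its stick's pivot. The two remotes may stand in either place, turned any way. Tall equipment (0.4 m high) stands beyond x = 0.58 m, y -0.1 to 0.3: come round in front of it.
- blue_ball (a point): Centre of the blue ball, 32 mm in diameter, on the other remote's stick, 125 mm above the bench; z up along the stick. To be left alone.
Mind the look-alikes: they are no part of the job. Leave any turquoise look-alike of the yellow_remote alone.

How it is judged:
On the way:
1. the yellow stick is tilted towards its green dot (ball at least 22 mm that way, within 12 mm to either side) and held so for 1.2 s (x of yellow_ball in the frame of yellow_remote above 0.022 m and y of yellow_ball in the frame of yellow_remote between -0.012 and 0.012 m), for 1.2 s.
At the end, for the whole second after the job is handed in: Both sticks stand upright again, within 0.1 rad (about 6 degrees), and stay so (angle between each of yellow_ball, blue_ball's own z axis and vertical below 0.1 rad); the robot touches nothing.
It fails at once if the yellow stick is tilted in another direction (ball more than 20 mm to either side or away from the green dot) (y of yellow_ball in the frame of yellow_remote above 0.02 m or y of yellow_ball in the frame of yellow_remote below -0.02 m or x of yellow_ball in the frame of yellow_remote below -0.02 m).
It fails at once if the blue stick is tilted (more than 0.15 rad) (angle between blue_ball's own z axis and vertical above 0.15 rad).
It also fails if it takes over 43 s, if anything falls off the work surface, if the arm or the gripper's body presses on something with over 40 N, if the wrist force passes 120 N, or if a joint passes its speed limit or range.

## Working session

There is one attempt and no reset: what is moved stays moved. The work goes in short steps, Python scripts to look and compute and a tool call to move; the robot and the scene stay as the last step left them, time stands still between calls to the robot, and variables do not carry over. Pictures are saved under pics/ and viewed, at most 10 in all, crops included, and the job is handed in when it is done.

Besides the shell and the picture viewer there is one more tool, called in YAML: its name, and indented under it one key for each argument. send_rows: Moves the arm, as the interface text tells. Its arguments: {"type":"object","properties":{"dr":{"type":"array","items":{"type":"array","items":{"type":"number"}}},"xyz":{"type":"array","items":{"type":"array","items":{"type":"number"}}},"jaw":{"type":"array","items":{"type":"number"}}},"required":["dr","xyz","jaw"]}

```bash
mkdir -p pics; python3 - <<'E'
from bench import ctrl
import cv2,numpy as np
o=ctrl.get_obs();print(o['time_s'],o['eef_pos'],o['eef_rot'],o['opening'],ctrl.tip_extent)
for n in('scene','top'):
    im=ctrl.camera(n);cv2.imwrite(f'pics/{n}0.png',im[:,:,::-1]);c=ctrl.calibration(n);print(n,{k:np.round(v,4).tolist() if not isinstance(v,str) else v for k,v in c.items()})
E
```

```text
0.0 [ 0.12650627 -0.56038431  0.24940103] [-8.51246917e-04  9.93852606e-01  1.10708020e-01  8.18931393e-05] 0.9987217546505928 0.019
scene {'camera_matrix': [[389.4158, 0.0, 257.5659], [0.0, 389.4158, 196.4186], [0.0, 0.0, 1.0]], 'world_from_camera': [[0.862, 0.2672, -0.4308, 0.0914], [-0.5069, 0.4653, -0.7257, -1.0359], [0.0066, 0.8439, 0.5365, 0.5682], [0.0, 0.0, 0.0, 1.0]]}
top {'camera_matrix': [[385.7093, 0.0, 253.1454], [0.0, 385.7093, 187.9516], [0.0, 0.0, 1.0]], 'world_from_camera': [[0.0137, 0.984, -0.1776, 0.3453], [-0.9998, 0.0105, -0.0189, -0.4307], [-0.0167, 0.1778, 0.9839, 0.959], [0.0, 0.0, 0.0, 1.0]]}
```

View pics/top0.png

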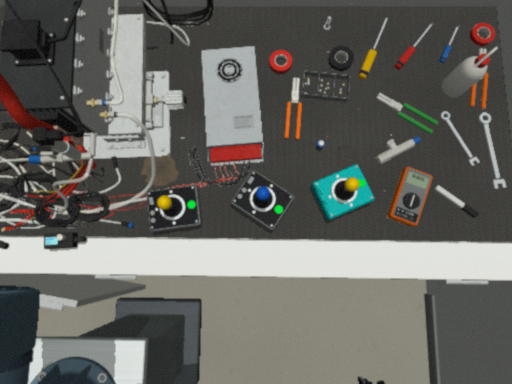

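View pics/scene0.png

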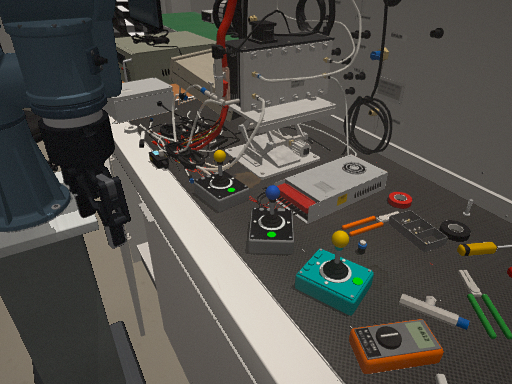

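The top view shows three sticks:
- Yellow ball at (164,202), on a grey case with a black face and its green dot at (192,205).
- Blue ball at (263,194), with its dot at (279,210).
- Yellow ball at (350,184), on a turquoise case, which is the look-alike.

The grey one at the left fits the description. I'll confirm it in an enlarged crop.

```bash
cat > h.py <<'E'
from bench import ctrl
import cv2,numpy as np
def ray(n,u,v,z,c=None):
    c=c or ctrl.calibration(n);K=np.array(c['camera_matrix']);T=np.array(c['world_from_camera'])
    d=np.linalg.inv(K)@[u,v,1];d=T[:3,:3]@[d[0],-d[1],-d[2]];o=T[:3,3]
    return o+d*(z-o[2])/d[2]
def proj(n,p):
    c=ctrl.calibration(n);T=np.linalg.inv(c['world_from_camera']);q=T[:3,:3]@p+T[:3,3]
    w=np.array(c['camera_matrix'])@[q[0],-q[1],-q[2]];return w[:2]/w[2]
def blob(im,lo,hi,box):
    x0,y0,x1,y1=box;h=cv2.cvtColor(im[y0:y1,x0:x1],cv2.COLOR_RGB2HSV)
    m=cv2.inRange(h,lo,hi);n,l,s,c=cv2.connectedComponentsWithStats(m);i=1+np.argmax(s[1:,4]);return c[i]+[x0,y0],s[i]
E
python3 - <<'E'
from h import *
t=cv2.imread('pics/top0.png')[:,:,::-1];s=cv2.imread('pics/scene0.png')[:,:,::-1]
a=cv2.resize(t[165:245,140:300],None,fx=5,fy=5,interpolation=2)[:,:,::-1]
cv2.imwrite('pics/crop1.png',a)
Y=((18,150,120),(32,255,255));G=((45,150,80),(75,255,255));B=((100,150,50),(125,255,255))
for n,im,by,bg,bb,bbg in(('top',t,(150,185,180,215),(180,190,205,220),(245,180,275,205),(270,200,290,220)),('scene',s,(205,140,235,170),(218,180,245,198),(260,180,285,200),(275,228,300,245))):
    for nm,col,bx,z in(('yel',Y,by,.125),('grn',G,bg,.046),('blue',B,bb,.125),('bgrn',G,bbg,.046)):
        c,st=blob(im,*col,bx);print(n,nm,c.round(1),st,ray(n,*c,z).round(4))
E
```

```text
top yel [163.5 201.6] [  7  10  14  14 147] [ 0.4633 -0.2186  0.125 ]
top grn [191. 204.] [ 7 10  9  9 69] [ 0.4695 -0.2649  0.046 ]
top blue [262.4 193.4] [ 11   6  14  15 156] [ 0.4839 -0.435   0.125 ]
top bgrn [278.2 208.9] [ 4  5 10  9 72] [ 0.46   -0.4735  0.046 ]
scene yel [219.3 153.6] [ 9 10 12  8 75] [ 0.4659 -0.2116  0.125 ]
scene grn [230.8 189.5] [ 9  8  8  4 28] [ 0.4679 -0.2666  0.046 ]
scene blue [272.4 191.3] [  6   5  14  15 139] [ 0.4857 -0.4346  0.125 ]
scene bgrn [275. 234.] [0 5 1 3 3] [ 0.4665 -0.4795  0.046 ]
```

View pics/crop1.png

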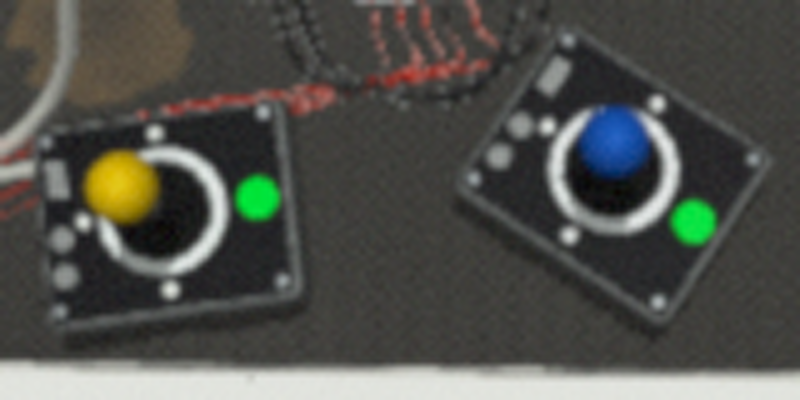

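The crop confirms the grey remote: yellow ball at (122,187), green dot at (257,198) and white dots at (155,133), (171,289) and (83,222). The blue remote is the right-hand one. Next I'll get the heading and the first move in tool axes.

```bash
python3 - <<'E'
from h import *
from scipy.spatial.transform import Rotation as R
P={k:ray('top',140+(u+.5)/5-.5,165+(v+.5)/5-.5,.046)[:2] for k,(u,v) in dict(t=(155,133),b=(171,289),l=(83,222),g=(257,198)).items()}
for k in P: print(k,P[k].round(4))
for a,b,o in(('l','g',0),('t','b',90)):
    d=P[b]-P[a];print(a,b,np.linalg.norm(d),np.degrees(np.arctan2(d[1],d[0]))+o,(P[a]+P[b])/2)
# triangulate ball
A=[];
p1=ray('top',163.5,201.6,.125)
for z in(.115,.125,.135): print(z,ray('top',163.5,201.6,z).round(4),ray('scene',220,156.5,z).round(4))
o=ctrl.get_obs();q=o['eef_rot'];M=R.from_quat([*q[1:],q[0]]).as_matrix();print(M.round(3))
t=np.array([.464,-.217,.25]);print('cm',(M.T@(t-o['eef_pos'])*100).round(1), 'ytool ang',np.degrees(np.arctan2(M[1,1],M[0,1])))
E
```

```text
t [ 0.5    -0.2142]
b [ 0.4249 -0.2258]
l [ 0.4565 -0.1819]
g [ 0.469  -0.2649]
l g 0.08393762426795569 -81.41462462015862 [ 0.4627356  -0.22340852]
t b 0.0759685406042461 -81.26570102526702 [ 0.46248826 -0.22001343]
0.115 [ 0.4648 -0.216   0.115 ] [ 0.4686 -0.209   0.115 ]
0.125 [ 0.4634 -0.2186  0.125 ] [ 0.4603 -0.2272  0.125 ]
0.135 [ 0.4619 -0.2211  0.135 ] [ 0.452  -0.2455  0.135 ]
[[ 0.976  0.22  -0.   ]
 [ 0.22  -0.976  0.002]
 [ 0.    -0.002 -1.   ]]
cm [ 40.5 -26.1   0. ] ytool ang -77.29216200660181
```

send_rows:
  dr:
    - [0,0,-1.7]
    - [0,0,-3.4]
    - [0,0,-5.1]
    - [0,0,-6.8]
    - [0,0,-8.5]
    - [0,0,-10.2]
    - [0,0,-11.9]
    - [0,0,-13.6]
  xyz:
    - [4.5,-2.9,0]
    - [9,-5.8,0]
    - [13.5,-8.6,0]
    - [18,-11.5,0]
    - [22.5,-14.4,0]
    - [27,-17.3,0]
    - [31.5,-20.2,0]
    - [36,-23.1,0]
  jaw: [100,100,100,100,100,100,100,100]

```text
time_s: 1.1
eef_pos: [0.4278, -0.2548, 0.2501]
eef_rot: [-0.0, 0.678, 0.735, 0.0]
wrist_force: [0.4, -0.8, -0.5]
opening: 1.001
grasp_force: 0.0
```

```bash
cat > rem.py <<'E'
from h import *
from scipy.spatial.transform import Rotation as R
import sys
t=np.array([float(a) for a in sys.argv[1:4]])
o=ctrl.get_obs();q=o['eef_rot'];M=R.from_quat([*q[1:],q[0]]).as_matrix()
a=np.radians(8.65);y=np.array([np.cos(a),np.sin(a),0]);z=np.array([0,0,-1.]);G=np.c_[np.cross(y,z),y,z]
print(o['time_s'],o['eef_pos'],'F',np.round(o['wrist_force'],1),'op',o['opening'],o['grasp_force'],'q',np.round(o['q'],2))
print('cm',(M.T@(t-o['eef_pos'])*100).round(2),'dr6',(np.degrees(R.from_matrix(M.T@G).as_rotvec())/6).round(2))
E
python3 rem.py .463 -.219 .25
```

```text
1.1 [ 0.42775166 -0.25482284  0.25008854] F [ 0.4 -0.8 -0.5] op 1.0007509286665799 0.0 q [-0.78  0.01  1.8   0.    1.34 -0.86]
cm [3.29 3.8  0.01] dr6 [-0.   -0.   -0.67]
```

send_rows:
  dr:
    - [0,0,-0.4]
    - [0,0,-0.7]
    - [0,0,-0.7]
    - [0,0,-0.7]
    - [0,0,-0.7]
    - [0,0,-0.7]
    - [0,0,-0.7]
    - [0,0,-0.7]
  xyz:
    - [1.5,1.8,0]
    - [3,3.5,0]
    - [3.3,3.8,0]
    - [3.3,3.8,0]
    - [3.3,3.8,0]
    - [3.3,3.8,0]
    - [3.3,3.8,0]
    - [3.3,3.8,0]
  jaw: [100,100,100,100,100,100,100,100]

```text
time_s: 2.1
eef_pos: [0.4622, -0.2208, 0.2503]
eef_rot: [0.0, 0.653, 0.757, 0.0]
wrist_force: [-0.2, -0.1, 0.7]
opening: 1.0
grasp_force: 0.0
```

```bash
python3 rem.py .463 -.219 .125; python3 - <<'E'
from h import *
c=ctrl.calibration('wrist');im=ctrl.camera('wrist');cv2.imwrite('pics/wrist1.png',im[:,:,::-1])
print(proj('wrist',np.array([.463,-.219,.125])),proj('wrist',np.array([.469,-.265,.046])))
for nm,col,z in(('yel',((18,150,120),(32,255,255)),.125),('grn',((45,150,80),(75,255,255)),.046)):
    p,st=blob(im,*col,(0,0,512,384));print(nm,p.round(1),st,ray('wrist',*p,z,c).round(4))
E
```

```text
2.1 [ 0.46217765 -0.220836    0.25034029] F [-0.2 -0.1  0.7] op 0.9996204896800455 0.0 q [-0.68  0.04  1.76  0.    1.34 -0.83]
cm [ 0.17  0.11 12.53] dr6 [ 0.    0.   -0.03]
[256.37192377 192.00889642] [255.24084785 211.18665847]
yel [256.8 194.9] [239 179  37  32 890] [ 0.4637 -0.2214  0.125 ]
grn [224.2 362. ] [216 358  17   9 112] [ 0.4602 -0.4688  0.046 ]
```

View pics/wrist1.png

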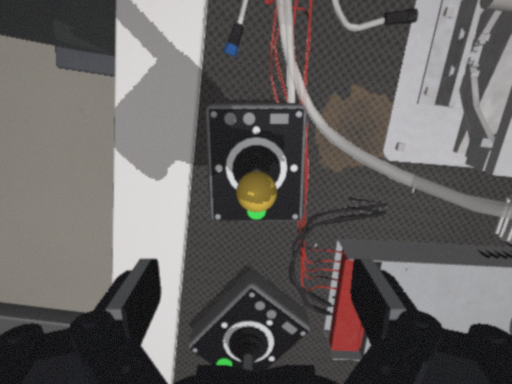

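The wrist view shows the yellow ball at (257,193), where the prediction put it at (256,192). The green dot lies just below it at (256,213), and the fingers straddle the ball left and right. I'll descend with the jaws open.

send_rows:
  dr:
    - [0,0,0]
    - [0,0,0]
    - [0,0,0]
    - [0,0,0]
    - [0,0,0]
    - [0,0,0]
    - [0,0,0]
    - [0,0,0]
  xyz:
    - [0.1,0.1,2]
    - [0.1,0.1,4]
    - [0.1,0.1,6]
    - [0.1,0.1,8]
    - [0.1,0.1,10]
    - [0.1,0.1,12]
    - [0.1,0.1,12.5]
    - [0.1,0.1,12.5]
  jaw: [100,100,100,100,100,100,100,100]

```text
time_s: 3.15
eef_pos: [0.4632, -0.2195, 0.1254]
eef_rot: [-0.0, 0.653, 0.758, -0.0]
wrist_force: [-0.3, 0.2, 0.1]
opening: 1.002
grasp_force: 0.0
```

send_rows:
  dr:
    - [0,0,0]
    - [0,0,0]
    - [0,0,0]
    - [0,0,0]
    - [0,0,0]
    - [0,0,0]
    - [0,0,0]
    - [0,0,0]
  xyz:
    - [0,0,0]
    - [0,0,0]
    - [0,0,0]
    - [0,0,0]
    - [0,0,0]
    - [0,0,0]
    - [0,0,0]
    - [0,0,0]
  jaw: [85,70,60,55,52,50,50,50]

```text
time_s: 4.15
eef_pos: [0.4631, -0.2195, 0.1253]
eef_rot: [-0.0, 0.653, 0.758, -0.0]
wrist_force: [-0.1, -0.5, 0.2]
opening: 0.502
grasp_force: 0.0
```

```bash
python3 rem.py .463 -.219 .125; python3 - <<'E'
from h import *
im=ctrl.camera('wrist');cv2.imwrite('pics/wrist2.png',im[:,:,::-1])
E
```

```text
4.15 [ 0.46312297 -0.21950885  0.12528242] F [-0.1 -0.5  0.2] op 0.5016859387617225 0.0 q [-0.67  0.2   1.87 -0.    1.08 -0.82]
cm [ 0.05 -0.    0.03] dr6 [-0.   -0.   -0.02]
```

View pics/wrist2.png

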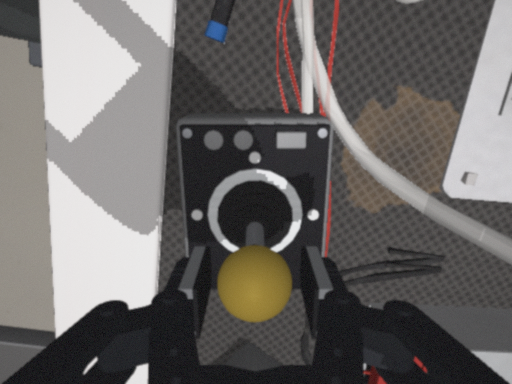

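The ball at (255,283) sits centred between the pads at (200,290) and (315,290). Now I'll close on it.

send_rows:
  dr:
    - [0,0,0]
    - [0,0,0]
    - [0,0,0]
    - [0,0,0]
    - [0,0,0]
    - [0,0,0]
    - [0,0,0]
    - [0,0,0]
  xyz:
    - [0,0,0]
    - [0,0,0]
    - [0,0,0]
    - [0,0,0]
    - [0,0,0]
    - [0,0,0]
    - [0,0,0]
    - [0,0,0]
  jaw: [46,43,40,38,36,34,32,30]

```text
time_s: 5.2
eef_pos: [0.4633, -0.2197, 0.1256]
eef_rot: [0.0, 0.653, 0.758, -0.0]
wrist_force: [-0.7, -0.4, 4.1]
opening: 0.341
grasp_force: 58.8
```

send_rows:
  dr:
    - [0,0,0]
    - [0,0,0]
    - [0,0,0]
    - [0,0,0]
    - [0,0,0]
    - [0,0,0]
    - [0,0,0]
    - [0,0,0]
  xyz:
    - [-0.4,0,0]
    - [-0.8,0,0.04]
    - [-1.2,0,0.09]
    - [-1.6,0,0.15]
    - [-2.0,0,0.24]
    - [-2.4,0,0.35]
    - [-2.8,0,0.47]
    - [-3.2,0,0.62]
  jaw: [30,30,30,30,30,30,30,30]

```text
time_s: 6.2
eef_pos: [0.4679, -0.2505, 0.1191]
eef_rot: [-0.001, 0.653, 0.758, 0.001]
wrist_force: [-0.4, 4.4, 5.1]
opening: 0.343
grasp_force: 60.5
```

```bash
python3 rem.py .463 -.219 .125; python3 - <<'E'
from h import *
a=ctrl.camera('wrist');b=ctrl.camera('scene')[90:250,150:370]
cv2.imwrite('pics/tilt.png',np.hstack([cv2.resize(a,(400,300)),cv2.resize(b,(400,300),interpolation=2)])[:,:,::-1])
E
```

```text
6.2 [ 0.46791679 -0.25051623  0.11906988] F [-0.4  4.4  5.1] op 0.34329025381033745 60.54821491241455 q [-0.72  0.24  1.82  0.    1.08 -0.87]
cm [ 3.19 -0.02 -0.59] dr6 [ 0.   -0.02 -0.03]
```

View pics/tilt.png

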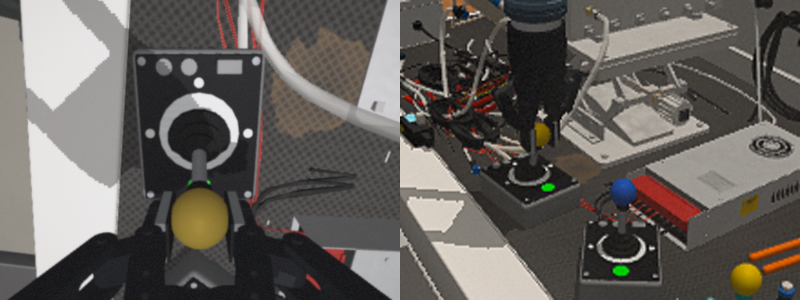

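The stick leans straight towards the green dot, visible at (200,183) in the left half, and the ball is still between the pads. The blue stick is upright. I'll nudge to the stop and hold there for over 2 s.

send_rows:
  dr:
    - [0,0,0]
    - [0,0,0]
    - [0,0,0]
    - [0,0,0]
    - [0,0,0]
    - [0,0,0]
    - [0,0,0]
    - [0,0,0]
  xyz:
    - [-0.1,0,0.05]
    - [-0.1,0,0.05]
    - [-0.1,0,0.05]
    - [-0.1,0,0.05]
    - [-0.1,0,0.05]
    - [-0.1,0,0.05]
    - [-0.1,0,0.05]
    - [-0.1,0,0.05]
  jaw: [30,30,30,30,30,30,30,30]

```text
time_s: 7.3
eef_pos: [0.4679, -0.252, 0.1185]
eef_rot: [-0.0, 0.653, 0.758, 0.0]
wrist_force: [0.4, 5.3, 1.7]
opening: 0.342
grasp_force: 60.6
```

send_rows:
  dr:
    - [0,0,0]
    - [0,0,0]
    - [0,0,0]
    - [0,0,0]
    - [0,0,0]
    - [0,0,0]
    - [0,0,0]
    - [0,0,0]
  xyz:
    - [0,0,0]
    - [0,0,0]
    - [0,0,0]
    - [0,0,0]
    - [0,0,0]
    - [0,0,0]
    - [0,0,0]
    - [0,0,0]
  jaw: [30,30,30,30,30,30,30,30]

```text
time_s: 8.3
eef_pos: [0.4679, -0.252, 0.1185]
eef_rot: [-0.0, 0.653, 0.758, 0.0]
wrist_force: [0.5, 5.3, 2.1]
opening: 0.344
grasp_force: 60.6
```

send_rows:
  dr:
    - [0,0,0]
    - [0,0,0]
    - [0,0,0]
    - [0,0,0]
    - [0,0,0]
    - [0,0,0]
    - [0,0,0]
    - [0,0,0]
  xyz:
    - [0,0,0]
    - [0,0,0]
    - [0,0,0]
    - [0,0,0]
    - [0,0,0]
    - [0,0,0]
    - [0,0,0]
    - [0,0,0]
  jaw: [30,30,30,30,30,30,30,30]

```text
time_s: 9.3
eef_pos: [0.4679, -0.252, 0.1185]
eef_rot: [-0.0, 0.653, 0.758, 0.0]
wrist_force: [0.3, 5.1, 0.3]
opening: 0.34
grasp_force: 60.6
```

Held for over 3 s. I'll bring it back along the same arc, open, and lift away.

send_rows:
  dr:
    - [0,0,0]
    - [0,0,0]
    - [0,0,0]
    - [0,0,0]
    - [0,0,0]
    - [0,0,0]
    - [0,0,0]
    - [0,0,0]
  xyz:
    - [0.5,0,-0.2]
    - [1.0,0,-0.36]
    - [1.5,0,-0.48]
    - [2.0,0,-0.57]
    - [2.5,0,-0.63]
    - [3.0,0,-0.66]
    - [3.3,0,-0.67]
    - [3.3,0,-0.67]
  jaw: [30,30,30,30,30,30,30,30]

```text
time_s: 10.3
eef_pos: [0.4634, -0.2197, 0.1258]
eef_rot: [0.001, 0.653, 0.758, -0.0]
wrist_force: [-1.7, -3.6, -2.1]
opening: 0.345
grasp_force: 59.7
```

send_rows:
  dr:
    - [0,0,0]
    - [0,0,0]
    - [0,0,0]
    - [0,0,0]
    - [0,0,0]
    - [0,0,0]
    - [0,0,0]
    - [0,0,0]
  xyz:
    - [0,0,0]
    - [0,0,0]
    - [0,0,0]
    - [0,0,0]
    - [0,0,0]
    - [0,0,0]
    - [0,0,0]
    - [0,0,0]
  jaw: [50,70,90,100,100,100,100,100]

```text
time_s: 11.3
eef_pos: [0.4631, -0.2195, 0.1253]
eef_rot: [-0.0, 0.653, 0.758, 0.0]
wrist_force: [1.6, 0.1, 0.1]
opening: 0.999
grasp_force: 0.0
```

send_rows:
  dr:
    - [0,0,0]
    - [0,0,0]
    - [0,0,0]
    - [0,0,0]
    - [0,0,0]
    - [0,0,0]
    - [0,0,0]
    - [0,0,0]
  xyz:
    - [0,0,-2]
    - [0,0,-4]
    - [0,0,-6]
    - [0,0,-8]
    - [0,0,-10]
    - [0,0,-12]
    - [0,0,-13]
    - [0,0,-13]
  jaw: [100,100,100,100,100,100,100,100]

```text
time_s: 12.3
eef_pos: [0.4634, -0.2197, 0.2557]
eef_rot: [0.001, 0.653, 0.758, 0.0]
wrist_force: [0.3, 0.1, -0.2]
opening: 1.002
grasp_force: 0.0
```

```bash
python3 rem.py .463 -.219 .25; python3 - <<'E'
from h import *
a=ctrl.camera('wrist');b=ctrl.camera('scene')[90:250,150:370]
cv2.imwrite('pics/end.png',np.hstack([cv2.resize(a,(400,300)),cv2.resize(b,(400,300),interpolation=2)])[:,:,::-1])
E
```

```text
12.3 [ 0.46336773 -0.21968075  0.25573468] F [ 0.3  0.1 -0.2] op 1.0021122239680795 0.0 q [-0.67  0.03  1.76  0.    1.35 -0.82]
cm [ 0.07 -0.03  0.57] dr6 [ 0.01  0.01 -0.02]
```

View pics/end.png

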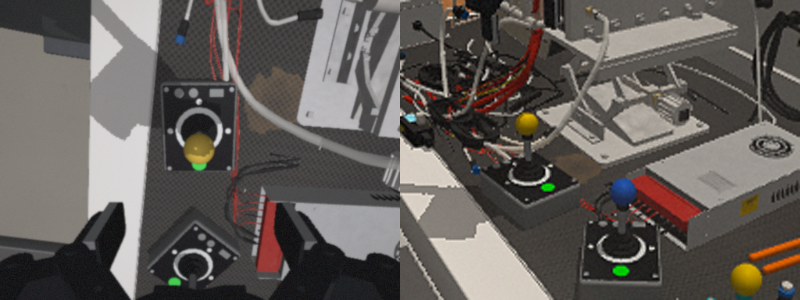

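Both sticks stand upright: the yellow ball at (527,123) and the blue at (623,190). The gripper is well clear above, so I'm handing in.

```bash
python3 -c "
from bench import ctrl
print(ctrl.hand_in())"
```

```text
the job is handed in; nothing more can be done
None
```

I tilted the yellow stick on the grey remote fully towards its green dot, held it there for about 3 s and brought it back upright before letting go; the blue stick was not touched, and the job is handed in (no verdict was returned).

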